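# Change a ripping sled's notched end stop over to a longer strip

### The job

The ripping sled on the saw table is still set up for the short wooden block that lies in it: take the block out and lay it flat on the table, clear of the sled. Squeeze the release lever of the sled's sliding stop, slide the stop to the notch that just leaves room for the long wooden strip and let go so that it locks there, then lay the strip flat in the sled between end cheek and stop, along the low ledge and touching or almost touching it. Leave the stop locked, and do not shift or knock over the tape measure, the glue bottle or the screw pot.

Things in the scene. Friction and masses are not known exactly. Their poses are not given: they have to be found in the camera images.
- rip_sled: ripping sled, fixed to the table: plywood base 160 x 370 x 12 mm, its top is the bed. Origin: centre of the base's underside; x across (towards the saw's far side at yaw 0), y along, z up. In mm in this frame: aluminium rail along y (x -44..-20, up to z 52), with a steel rack of pointed teeth on its -x side (out to x -56); low dark-wood ledge along y (x 18..26, top z 18)
- cheek_face (a point): foot of the fixed end cheek's inner face, on the bed, 17 mm beyond the ledge (sled frame x 43, y -165, z 12 mm); axes as the sled's. The dark-wood cheek spans sled x 20..76, y -179..-165, top z 42 mm. The work piece lies on the plywood beyond the ledge (sled x 26..80), from this face towards +y
- bed_seat (a point): point on the bed at the foot of the ledge's face, 109 mm from the end cheek (sled frame x 26, y -56, z 12 mm); axes as the sled's. The loaded strip's centre belongs 17 mm to the +x side of this point, its long side along y; 8 mm of play in all along y
- stop (a joint): slide of the stop along the rail, m, range -0.002..0.164; grows along sled +y, away from the cheek. Clear length between cheek and stop face = 78 mm + this. Nine notches at 0, 0.02 .. 0.16, about 1 mm play; locked unless the lever is squeezed, then slides with about 2 N. Let go between notches, the sprung pawl slips off the pointed tooth and pulls the stop into the nearest notch
- release_lever (a joint): hinge of the stop's release lever, rad: 0 = let go, pawl home in a notch; 0.32 = fully squeezed, end of travel; pawl clear of the teeth above 0.25; 0.1 to 0.25 after letting go = pawl caught on a tooth. A spring closes it; squeezing takes 8 to 14 N at its pad
- stop_grip (a point): squeeze point, moves with the stop; axes as the sled's; z 102 mm, at sled x -43 mm, 28 mm to the +y side of the stop face. At its +x side a fixed upright grip (outer face 17 mm off, top z 118), at its -x side the lever's upright arm (top z 120; outer face 30 mm off when let go, 17 mm squeezed), both 26 mm wide in y. Pinch both from above, closing along sled x, centred here
- stop_face (a point): foot of the stop's working face, on the bed, 17 mm beyond the ledge; axes as the sled's; the face looks along sled -y at the cheek. The stop's steel arm is 10 mm thick in y and reaches from the rail over the ledge to sled x 64 mm, top z 44 mm; its saddle on the rail is 56 mm long in y from this face, top z 62 mm
- long_strip: the long wooden strip to be loaded, 34 x 210 x 21 mm, lies flat on the table to the left or right of the sled; origin: centre of its underside, y along its 210 mm, z up (21 mm). About 80 g
- short_block: the short wooden block of the last job, 46 x 58 x 19 mm, lies in the sled's bed by the end cheek; origin: centre of its underside, x along its 46 mm (across the sled), y along its 58 mm, z up. About 26 g
- tape_measure: tape measure, bystander, stands on its narrow side, 37 x 89 x 66 mm; origin: centre of its underside, y along its 89 mm; on the other side of the sled from the strip
- glue_bottle: bottle of wood glue, bystander, upright, 60 mm diameter, 197 mm tall, behind the sled; origin: centre of its underside
- screw_pot: round tin pot of screws, bystander, 68 mm diameter, 52 mm tall, behind the sled; origin: centre of its underside

How it is judged (in metres and radians):
At the end, for the whole second after the job is handed in: Stop locked in its 218 mm notch, lever let go (under 0.06 rad); strip flat on the bed between cheek and stop, within 4.5 mm of the ledge and parallel to it within 2 degrees; block flat on the table off the sled; both at rest (value of joint stop between 0.136 and 0.144 m and value of joint release_lever below 0.06 rad and x of long_strip in the frame of bed_seat between 0.0145 and 0.0215 m and y of long_strip in the frame of bed_seat between -0.0065 and 0.0065 m and z of long_strip in the frame of bed_seat between -0.002 and 0.002 m and angle between the y axis of long_strip and the y axis of rip_sled, either way round below 0.035 rad and angle between long_strip's own z axis and vertical below 0.04 rad and height (world z) of short_block between -0.004 and 0.006 m and angle between short_block's own z axis and vertical below 0.08 rad and linear speed of each of long_strip, short_block below 0.01 m/s); the robot touches nothing.
It fails at once if the tape measure is shifted by more than 30 mm or tipped (distance of tape_measure from where it was at the start of the episode above 0.03 m or angle between tape_measure's own z axis and vertical above 0.35 rad).
It fails at once if the glue bottle is shifted by more than 30 mm or tipped (distance of glue_bottle from where it was at the start of the episode above 0.03 m or angle between glue_bottle's own z axis and vertical above 0.35 rad).
It fails at once if the screw pot is shifted by more than 30 mm or tipped (distance of screw_pot from where it was at the start of the episode above 0.03 m or angle between screw_pot's own z axis and vertical above 0.35 rad).
It also fails if it takes over 69 s, if anything falls off the work surface, if the arm or the gripper's body presses on something with over 40 N, if the wrist force passes 120 N, or if a joint passes its speed limit or range.

### The arm

A 6-joint arm with a two-finger parallel gripper is mounted at the origin on a cart in front of the work surface, level with it; the furniture and walls round the work are solid. World frame = base frame: x ahead of the robot, y to its left, z up, the work surface at z = 0. Lengths are in m, angles in degrees, forces in N, time in s.
With the tool pointing down it reaches from about 0.35 to 0.875 m from the base axis. Payload 4.2 kg.
Tool frame: the origin (TCP) lies midway between the tips of the shut fingers; the grasp point (between the pads) lies 19 mm behind it; z points along the fingers, y is the line along which they close (so a half turn about z gives the same grasp; the last joint's range is limited). The gripper opens to 87 mm and grips with 3 to 60 N. Pads are 19 mm wide; open, the fingers measure 117 mm over their backs; the gripper's body (75 mm by 190 mm) begins 51 mm behind the grasp point.
Start: joints at [78.873, 22.042, 0.453, 0, -68.411, -14.817], TCP at [0.273, 0.562, 0.223] pointing down, gripper open.
Joint ranges: [-179.83, 179.83], [-69.29, 118.12], [-61.27, 80.66], [-181.25, 117.63], [-171.15, -9.14], [-177.46, 177.46]. Speed limits (degrees/s): [159.86, 159.86, 180, 180, 180, 180].

### API

Orientations are given as [roll, pitch, yaw] about the fixed x, y, z axes, in that order (R = Rz(yaw) Ry(pitch) Rx(roll)).
In Python, from workcell import env gives the robot as it stands. The module is installed in compiled form; this text tells all that it offers. Calls block until the motion is done:
- env.goto(position, orientation): joint-space move of the TCP to a pose.
- env.move_straight(position, rotation=None, rate=0.15, force_limit=None): straight line of the TCP; rotation=None keeps the orientation; rate is the mean speed in m/s. With force_limit (N) it stops when the force on the tool has changed by that much, and returns True; else False.
- env.set_joints(angles): joint-space move.
- env.gripper_to(opening, grasp_force=None): opening from 0.0 (shut) to 1.0 (fully open); grasp_force is the grip in N (None keeps the last); returns when the fingers have stopped.
- env.dwell(seconds).
- env.inverse_kinematics(position, orientation): joint angles nearest the present ones, or None.
- env.read_state(): the state.
- env.grab_frame(name): name is "side" or "top" or "wrist"; returns a dict with "image" (400x640x3 uint8, blue, green, red), "fx", "fy", "cx", "cy" (pixels), "D" ([k1, k2, p1, p2, k3] as OpenCV has them; the pictures are not rectified), "position" and "orientation" of the camera in the world. Camera axes: x right, y up, looking along -z (the intrinsics and any distortion apply to the point x, -y, -z); pixel columns grow to the right and rows downward; lengths in m; the calibration is good to about 2 mm. A picture is of the moment at which its call begins. There is no depth.
A pose or a line that the arm cannot do raises env.Unreachable and nothing moves.
- env.close_job(): hands the job in; it is judged then, once.
Trained networks look in a picture, given as the dict that the camera call returned (one of the last four; its "shot" number tells which), for a name from the list of things; names that differ only in an ending like _2 or _b are one class to them, and where a whole thing is asked for, a point or a joint stands for the part that bears it (a point fixed in the world has none). Each returns a list of dicts, best first, with "score" (0 to 1); they miss things now and then, are a little off and sometimes report something else, mostly with a low value. They report only what shows in the picture. A call takes as long as a camera call.
- env.search_frame(picture, thing): "xyz" ([x, y, z] in m, in world coordinates, good to about 4 mm: the middle of the surface that is visible of it).
- env.trace(picture, thing): "mask" (400x640 bool, what is visible of it).
The state is a dict: "clock": time; "joint_positions": joint angles; "qvel": joint speeds; "joint_torque": joint torques, N m; "position": TCP position; "tool_rot": TCP orientation; "force": force on the tool from outside, world axes, zero at the start; "wrist_torque": the same for the moment, N m; "opening": opening from 0.0 (shut) to 1.0 (fully open); "finger_force": force on a finger pad.
Only numpy, scipy, OpenCV 4.12 (cv2) and the standard library are available. Lean on these libraries where they do the work, as an engineer would, in place of code of your own. Each camera call takes 0.05 s, during which the arm holds its last target. There are 200 camera calls.

## Working session

There is one attempt and no reset: what is moved stays moved. The work goes in short steps, each a Python script; the robot and the scene stay as the last script left them, time stands still between calls to the robot, and variables do not carry over. Pictures are saved under pics/ and viewed, at most 10 in all, crops included, and the job is handed in when it is done.

```bash
mkdir -p pics; ls; python3 - <<'E'
from workcell import env
import cv2,numpy as np
print(env.read_state())
for c in ["top","side"]:
    f=env.grab_frame(c); cv2.imwrite(f"pics/{c}0.png",f["image"])
    print(c,{k:f[k] for k in f if k!="image"})
    for t in ["rip_sled","long_strip","short_block","tape_measure","glue_bottle","screw_pot","stop","release_lever","cheek_face","bed_seat","stop_face","stop_grip"]:
        r=env.search_frame(f,t); print(t,[(np.round(a["xyz"],4).tolist(),round(a["score"],2)) for a in r[:2]])
E
```

```text
pics
{'clock': 0.0, 'joint_positions': array([ 7.88729555e+01,  2.20903719e+01,  3.80638087e-01, -3.03850231e-02,
       -6.84128129e+01, -1.48178149e+01]), 'qvel': array([ 0.07395408,  0.0132565 , -0.05579386, -0.0119625 , -0.00981032,
       -0.026583  ]), 'joint_torque': array([ 4.60262220e-05, -3.90664494e+01,  1.87407947e+01,  4.21983361e+00,
        1.10104261e-02, -1.94015411e-04]), 'position': array([0.27314049, 0.56147875, 0.22146597]), 'tool_rot': array([ 1.79874306e+02, -4.05056994e-03, -2.59560643e+01]), 'force': array([-0.03453403, -0.79195533, -0.11949927]), 'wrist_torque': array([-0.05636506, -0.0302565 ,  0.02034676]), 'finger_force': 0.0, 'opening': 0.997068124169581}
top {'fx': 378.7746360311808, 'fy': 378.7746360311808, 'cx': 325.74662868519516, 'cy': 198.7408588496386, 'D': array([-0.02672919,  0.        ,  0.        ,  0.        ,  0.        ]), 'position': array([0.41230084, 0.00863691, 1.07708153]), 'orientation': array([ 11.29639901,  -1.33575577, -90.82496593]), 'shot': 1}
rip_sled [([0.533, -0.0317, 0.0139], 0.71)]
long_strip [([0.5122, -0.3612, 0.0192], 0.8
[... 801 characters left out ...]
68915415, -0.63287633,  3.32446696]), 'shot': 2}
rip_sled [([0.5318, -0.0762, 0.0143], 0.78)]
long_strip [([0.5223, -0.3729, 0.0253], 0.72)]
short_block [([0.5642, -0.1831, 0.0292], 0.57), ([0.7439, 0.2022, 0.0286], 0.4)]
tape_measure [([0.515, 0.3734, 0.0422], 0.7)]
glue_bottle [([0.727, -0.1293, 0.1033], 0.61)]
screw_pot [([0.7422, 0.2041, 0.0263], 0.91)]
stop [([0.5054, -0.0851, 0.0634], 0.87), ([0.5358, -0.0803, 0.0105], 0.27)]
release_lever [([0.4709, -0.0692, 0.091], 0.58)]
cheek_face [([0.539, -0.0768, 0.0085], 0.71)]
bed_seat [([0.5344, -0.0766, 0.0141], 0.71), ([0.506, -0.0829, 0.0614], 0.34)]
stop_face [([0.5067, -0.081, 0.0638], 0.68)]
stop_grip [([0.5057, -0.0875, 0.0627], 0.72)]
```

View pics/top0.png

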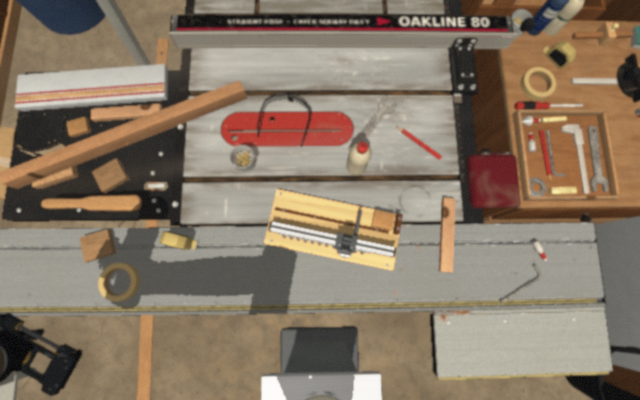

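View pics/side0.png

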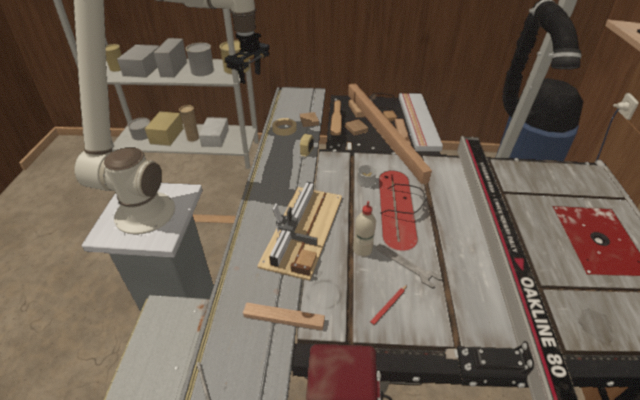

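The top view shows the sled at about (335,230), the stop at (346,243), the block at (385,220) and the strip at (447,234). The tape is at (178,241), the glue at (360,152) and the pot at (243,156). The side view agrees. Next I'll take wrist views from closer up.

```bash
cat > h.py <<'E'
from workcell import env
import cv2,numpy as np,pickle
from scipy.spatial.transform import Rotation as R
def down(yaw): return [180,0,yaw]
def proj(f,P):
    P=np.atleast_2d(np.asarray(P,float))
    c=(P-f["position"])@R.from_euler("xyz",f["orientation"],degrees=True).as_matrix()
    c=c*[1,-1,-1]
    K=np.array([[f["fx"],0,f["cx"]],[0,f["fy"],f["cy"]],[0,0,1]])
    return cv2.projectPoints(c,np.zeros(3),np.zeros(3),K,np.array(f["D"],float))[0][:,0]
def unproj(f,uv,z):
    K=np.array([[f["fx"],0,f["cx"]],[0,f["fy"],f["cy"]],[0,0,1]])
    n=cv2.undistortPoints(np.array(uv,float).reshape(-1,1,2),K,np.array(f["D"],float))[:,0]
    d=np.c_[n[:,0],-n[:,1],-np.ones(len(n))]@R.from_euler("xyz",f["orientation"],degrees=True).as_matrix().T
    return f["position"]+d*((z-f["position"][2])/d[:,2])[:,None]
E
python3 - <<'E'
from h import *
out={}
for i,(p,yaw) in enumerate([((.50,-.05,.36),-10),((.50,-.30,.33),0)]):
    env.goto(p,down(yaw)); env.dwell(.2)
    f=env.grab_frame("wrist"); cv2.imwrite(f"pics/w{i}.png",f["image"])
    f["masks"]={t:(r[0]["mask"] if (r:=env.trace(f,t)) else None) for t in ["rip_sled","stop","short_block","long_strip"]}
    out[i]=f
    print(f["position"],f["orientation"],f["fx"],f["D"],env.read_state()["joint_positions"].round(1),env.read_state()["clock"])
pickle.dump(out,open("w.pkl","wb"))
cv2.imwrite("pics/wc.png",cv2.resize(np.vstack([out[0]["image"],out[1]["image"]]),(480,600)))
E
```

```text
[ 0.57771194 -0.06317818  0.52152093] [-1.67994733e+01  8.31680060e-02 -1.00003218e+02] 325.89090358286376 [0.00985495 0.         0.         0.         0.        ] [ 12.8   5.9  -1.7   0.  -82.4  67.2] 4.125
[ 0.57904809 -0.29852725  0.49239608] [-1.67066039e+01  7.30364777e-02 -8.99385878e+01] 325.89090358286376 [0.00985495 0.         0.         0.         0.        ] [-15.   14.8   5.3  -0.  -80.4 105.1] 5.5667
```

View pics/w0.png

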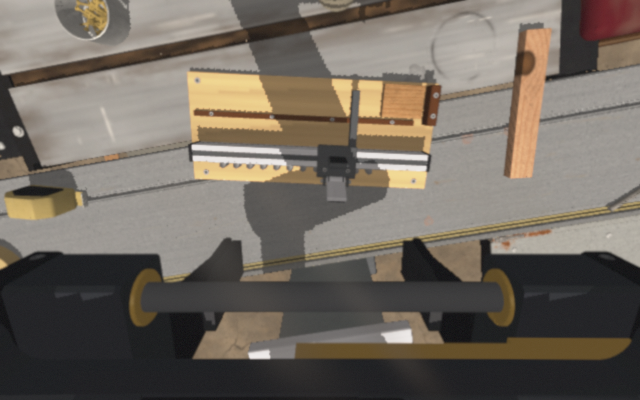

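View pics/w1.png

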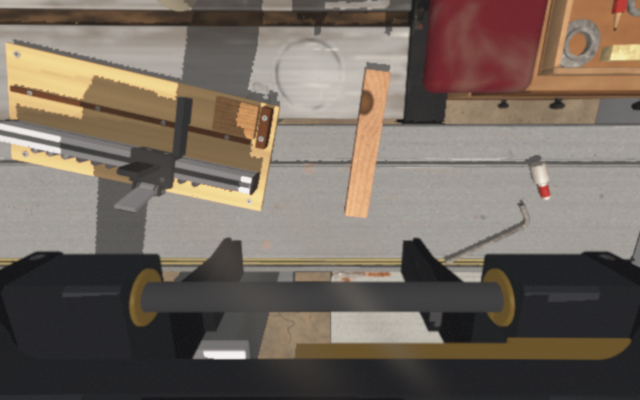

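w0 shows the plywood corners at about (188,70), (425,188) and (194,179). The block at (403,100) sits against the cheek at (433,103), the stop arm is at (355,115) and the lever pad at (337,190). In w1 the strip runs from (378,67) to (357,215). Next I'll fit box models to the masks.

```bash
cat > fit.py <<'E'
from h import *
from scipy.optimize import minimize
def corners(b): return np.array([[x,y,z] for x in b[:2] for y in b[2:4] for z in b[4:6]])/1000
def place(P,x,y,yaw,z=0):
    return P@R.from_euler("z",yaw,degrees=True).as_matrix().T+[x,y,z]
S=4
def sil(f,boxes,p,z=0):
    m=np.zeros((400*S,640*S),np.uint8)
    for b in boxes:
        h=cv2.convexHull(((proj(f,place(corners(b),*p,z))+.5)*S).astype(np.int32)); cv2.fillConvexPoly(m,h,255)
    return cv2.resize(m,(640,400),interpolation=cv2.INTER_AREA)/255.
def sled(q):
    s=-87+1000*q
    return [(-80,80,-185,185,0,12),(-44,-20,-185,185,12,52),(20,76,-179,-165,12,42),(-56,64,s,s+10,20,44),(-56,-15,s,s+56,20,62),(-73,-60,s+15,s+41,60,120),(-26,-14,s+15,s+41,60,118)]
def run(views,model,p0,steps):
    def c(p): return sum(abs(sil(f,*model(p))-m).sum() for f,m in views)
    best=None
    p=np.array(p0,float)
    for k in (1,.4):
        sx=np.vstack([p]+[p+np.eye(len(p))[i]*steps[i]*k for i in range(len(p))])
        r=minimize(c,p,method="Nelder-Mead",options=dict(initial_simplex=sx,maxiter=200)); p=r.x
    return p.round(4),r.fun,sum(m.sum() for f,m in views)
E
python3 - <<'E'
from fit import *
w=pickle.load(open("w.pkl","rb"))
def un(f): return f["masks"]["rip_sled"]|f["masks"]["stop"]|f["masks"]["short_block"]
for vs in ([0],[1],[0,1]):
    V=[(w[i],un(w[i])) for i in vs]
    print("sled",vs,run(V,lambda p:(sled(p[3]),p[:3]),[.533,-.03,-13,.04],[.01,.01,2,.015]))
    V=[(w[i],w[i]["masks"]["long_strip"]) for i in vs]
    print("strip",run(V,lambda p:([(-17,17,-105,105,0,21)],p[:3]),[.515,-.37,85,],[.01,.01,4]))
    V=[(w[i],w[i]["masks"]["short_block"]) for i in vs]
    print("block",run(V,lambda p:([(-23,23,-29,29,0,19)],p[:3],.012),[.56,-.18,-13],[.01,.01,4]))
E
python3 - <<'E'
from h import *
w=pickle.load(open("w.pkl","rb"))[0]
print(unproj(w,[(188,70),(194,179),(425,188)],.012))
E
```

```text
sled [0] (array([  0.5389,  -0.0396, -12.6599,   0.0214]), np.float64(910.5176470588235), np.int64(25952))
strip (array([ 0.5193, -0.3615, 83.6477]), np.float64(273.9372549019608), np.int64(4451))
block (array([  0.5615,  -0.1775, -12.4767]), np.float64(66.7686274509804), np.int64(1411))
sled [1] (array([  0.5392,  -0.0399, -12.62  ,   0.0188]), np.float64(516.0941176470587), np.int64(30645))
strip (array([ 0.5198, -0.3617, 83.1982]), np.float64(136.7843137254902), np.int64(3679))
block (array([  0.5622,  -0.1789, -13.1332]), np.float64(61.11764705882352), np.int64(1605))
sled [0, 1] (array([  0.5389,  -0.04  , -12.5789,   0.0216]), np.float64(1454.4666666666667), np.int64(56597))
strip (array([ 0.5192, -0.3616, 83.5013]), np.float64(416.6705882352941), np.int64(8130))
block (array([  0.5619,  -0.1785, -12.7563]), np.float64(160.94509803921568), np.int64(3016))
[[ 0.65791924  0.12040164  0.012     ]
 [ 0.50046596  0.15821582  0.012     ]
 [ 0.42173881 -0.20371874  0.012     ]]
```

```bash
cat >> h.py <<'E'
SX,SY,SYAW=.539,-.040,-12.6
def s2w(x,y,z): # sled mm -> world m
    return R.from_euler("z",SYAW,degrees=True).apply(np.array([x,y,z])/1000.)+[SX,SY,0]
YW=SYAW-90
def st():
    s=env.read_state(); print("t %.2f pos %s open %.3f ff %.1f F %s"%(s["clock"],s["position"].round(4),s["opening"],s["finger_force"],s["force"].round(1)))
E
python3 - <<'E'
from h import *
w=pickle.load(open("w.pkl","rb"))
print(unproj(w[1],[(310,75),(310,25),(310,122)],0))
b=np.array([.5619,-.1785,0]); o=down(YW)
env.gripper_to(.76)
env.goto(b+[0,0,.12],o)
env.move_straight(b+[0,0,.0215],force_limit=12); st()
env.gripper_to(0,15); st()
env.move_straight(b+[0,0,.13],rate=.2); st()
d=np.array([.655,-.275,0])
env.goto(d+[0,0,.12],o)
env.move_straight(d+[0,0,.011],force_limit=10); st()
env.gripper_to(.76)
env.move_straight(d+[0,0,.15],rate=.25)
env.goto(s2w(-43,-39,240),o); env.dwell(.1); st()
f=env.grab_frame("wrist"); cv2.imwrite("pics/w2.png",f["image"])
E
```

```text
[[ 0.61907092 -0.28138705  0.        ]
 [ 0.68203038 -0.28198957  0.        ]
 [ 0.55477037 -0.28077883  0.        ]]
t 8.82 pos [ 0.5627 -0.1787  0.0223] open 0.765 ff 0.0 F [-0.6  0.2  0.4]
t 9.33 pos [ 0.5622 -0.1785  0.0221] open 0.523 ff 15.0 F [-1.   0.6  3.1]
t 10.03 pos [ 0.5608 -0.1783  0.1287] open 0.524 ff 15.0 F [-0.4 -0.1 -0.6]
t 11.38 pos [ 0.6528 -0.2736  0.0092] open 0.528 ff 15.0 F [-0.6  1.   4.3]
t 13.97 pos [ 0.4892 -0.0692  0.2391] open 0.761 ff 0.0 F [0.4 0.5 0.2]
```

View pics/w2.png

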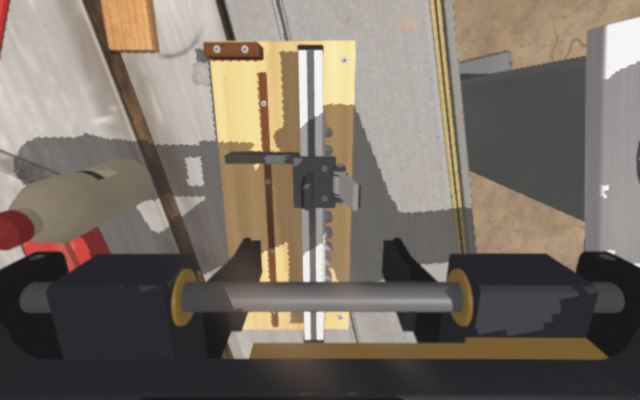

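w2 shows the block lying off the sled at (130,20) and the stop at (318,180) with its lever at (345,188), which matches q≈0.02. Next I'll squeeze the lever and slide the stop.

```bash
python3 - <<'E'
from h import *
o=down(YW)
env.gripper_to(1.0)
env.move_straight(s2w(-43,-39,83),force_limit=10); st()
env.gripper_to(0,30); st()
print(env.move_straight(s2w(-43,81,83),rate=.06,force_limit=25)); st()
env.dwell(.2); st()
env.gripper_to(1.0); env.dwell(.2); st()
env.move_straight(s2w(-43,81,200),rate=.25)
env.goto(s2w(-43,60,300),o); env.dwell(.1)
out={}
f=env.grab_frame("wrist"); cv2.imwrite("pics/w3.png",f["image"])
f["masks"]={t:(r[0]["mask"] if (r:=env.trace(f,t)) else None) for t in ["rip_sled","stop"]}
pickle.dump(f,open("w3.pkl","wb")); st()
from fit import *
V=[(f,f["masks"]["stop"])]
for q in (.10,.12,.13,.135,.14,.145,.15,.16):
    print(q,sum(abs(sil(f,sled(q)[3:],(SX,SY,SYAW))-m).sum() for f,m in V))
E
```

```text
t 15.92 pos [ 0.4892 -0.0686  0.0838] open 1.000 ff 0.0 F [-0.5 -0.2  0.9]
t 16.83 pos [ 0.4881 -0.0689  0.0831] open 0.414 ff 31.0 F [-0.  -0.5  3.6]
False
t 18.98 pos [0.5144 0.0492 0.0831] open 0.415 ff 31.2 F [-1.9 -0.2  5.9]
t 19.18 pos [0.5144 0.0492 0.083 ] open 0.412 ff 31.2 F [-2.1 -0.9  6. ]
t 20.46 pos [0.5147 0.0484 0.083 ] open 1.000 ff 0.0 F [-0.3  0.   0.4]
t 21.82 pos [0.5096 0.0279 0.2982] open 1.001 ff 0.0 F [ 0.3 -0.3  0.1]
0.1 4468.192156862745
0.12 3032.4509803921574
0.13 2113.666666666667
0.135 1338.9960784313726
0.14 737.0823529411764
0.145 1031.5725490196078
0.15 1690.4117647058824
0.16 2858.4823529411765
```

View pics/w3.png

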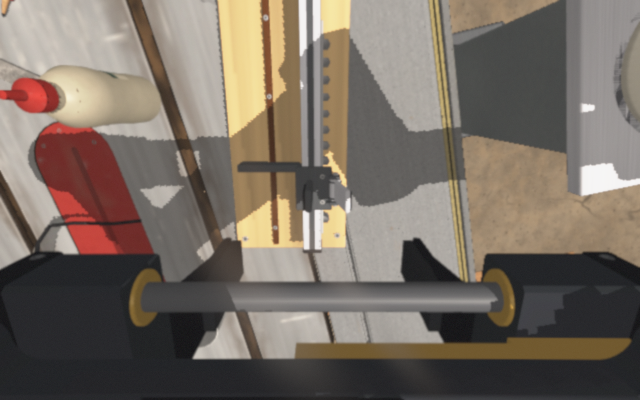

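w3 shows the stop arm at row 167, and the mask fit gives q≈0.14, with the lever released. Next I'll pick up the strip.

```bash
python3 - <<'E'
from h import *
from fit import *
p=np.array([.5193,-.3616,0])
env.gripper_to(.75)
env.goto(p+[0,0,.12],down(-6.5))
env.move_straight(p+[0,0,.0095],force_limit=10); st()
env.gripper_to(0,25); st()
env.move_straight(p+[0,0,.15],rate=.2); st()
env.goto(s2w(43,-56,150),down(YW))
env.move_straight(s2w(43,-56,69.5)); env.dwell(.15); st()
F=[]
for c in ["wrist","top","side"]:
    f=env.grab_frame(c); F.append(f); r=env.trace(f,"long_strip"); f["m"]=r[0]["mask"] if r else None
    print(c,len(r), f["m"].sum() if r else 0)
pickle.dump(F,open("w4.pkl","wb"))
cv2.imwrite("pics/w4.png",np.vstack([F[0]["image"][:320],F[1]["image"][150:300]]))
E
```

```text
t 25.46 pos [ 0.5202 -0.3619  0.0105] open 0.751 ff 0.0 F [0.1 0.3 0.9]
t 26.11 pos [ 0.5194 -0.3617  0.0097] open 0.383 ff 25.0 F [-1.1 -1.1  2. ]
t 26.96 pos [ 0.5183 -0.361   0.1485] open 0.384 ff 25.0 F [-1.   0.1 -1.3]
t 29.63 pos [ 0.5697 -0.104   0.0709] open 0.382 ff 25.0 F [ 0.1 -0.1 -0.6]
wrist 2 19334
top 1 311
side 1 508
```

View pics/w4.png

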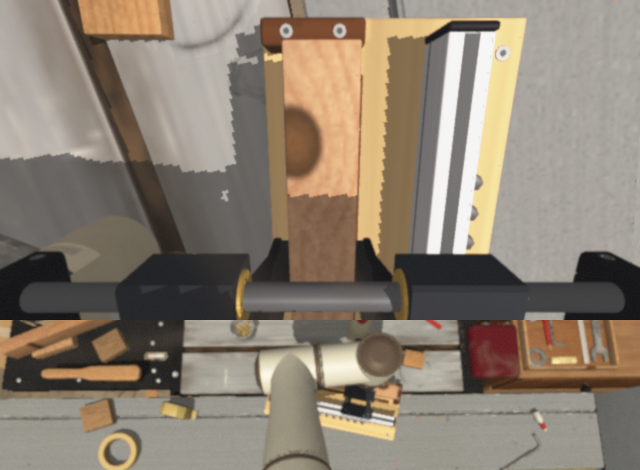

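```bash
python3 - <<'E'
from h import *
f=pickle.load(open("w4.pkl","rb"))[0]
def w2s(P): return R.from_euler("z",-SYAW,degrees=True).apply(P-[SX,SY,0])*1000
print("strip end",w2s(unproj(f,[(282.5,38),(362.5,42)],.0822)).round(1))
print("cheek far top edge",w2s(unproj(f,[(262,18),(374,19)],.042)).round(1), "base end",w2s(unproj(f,[(526,18)],.012)).round(1))
print("cheek inner edge R",w2s(unproj(f,[(262.5,45),(372.5,45)],.042)).round(1))
print("nominal",proj(f,[s2w(26,-161,82.2),s2w(60,-161,82.2),s2w(20,-165,42),s2w(76,-165,42),s2w(20,-179,42),s2w(76,-179,42),s2w(-80,-185,12)]).round(1))
img=f["image"][0:90,230:550]; cv2.imwrite("pics/w4c.png",cv2.resize(img,None,fx=2.5,fy=2.5,interpolation=cv2.INTER_CUBIC))
E
```

```text
strip end [[  59.5 -161.6   82.2]
 [  26.1 -160.    82.2]]
cheek far top edge [[  74.3 -177.9   42. ]
 [  16.  -177.4   42. ]] base end [[ -79. -184.   12.]]
cheek inner edge R [[  74.7 -165.2   42. ]
 [  16.3 -165.1   42. ]]
nominal [[362.7  39.4]
 [281.3  39.5]
 [365.4  45.2]
 [260.1  45.3]
 [366.5  15.5]
 [258.6  15.6]
 [528.   16.1]]
```

View pics/w4c.png

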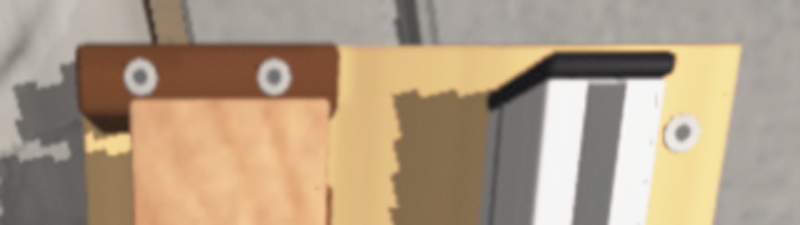

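The crop shows the strip end at row 39 and columns 282–362, within 1 mm of nominal. The sled's far edge sits about 1 mm towards +y and +x, so I'll shift the target to (44.5,-55), lower the strip, release it and nudge it to the ledge.

```bash
python3 - <<'E'
from h import *
env.move_straight(s2w(44.5,-55,69),rate=.05)
print(env.move_straight(s2w(44.5,-55,21),rate=.06,force_limit=6)); st()
s=env.read_state()["position"]; print("sled",(R.from_euler("z",-SYAW,degrees=True).apply(s-[SX,SY,0])*1000).round(1))
E
```

```text
True
t 30.93 pos [ 0.5697 -0.1034  0.0215] open 0.389 ff 25.0 F [-0.8  0.   3.8]
sled [ 43.8 -55.2  21.5]
```

```bash
python3 - <<'E'
from h import *
from fit import *
env.gripper_to(.53); st()
env.move_straight(s2w(44,-55.2,23.5),rate=.03)
print(env.move_straight(s2w(34.5,-55.2,23.5),rate=.015,force_limit=4)); st()
s=env.read_state()["position"]; print("sled",(R.from_euler("z",-SYAW,degrees=True).apply(s-[SX,SY,0])*1000).round(1))
env.move_straight(s2w(42,-55.2,23.5),rate=.03)
env.gripper_to(.6)
env.move_straight(s2w(42,-55.2,180),rate=.2)
env.goto(s2w(-60,-40,330),down(YW)); env.dwell(.2); st()
f=env.grab_frame("wrist"); cv2.imwrite("pics/w5.png",f["image"])
m={t:env.trace(f,t)[0]["mask"] for t in ["long_strip","short_block","stop","rip_sled"]}
print("strip",run([(f,m["long_strip"])],lambda p:([(-17,17,-105,105,0,21)],p[:3],.012),[*s2w(43,-56,0)[:2],SYAW],[.005,.005,2]))
print("block",run([(f,m["short_block"])],lambda p:([(-23,23,-29,29,0,19)],p[:3],0),[.655,-.275,SYAW],[.005,.005,2]))
print("nominal strip",s2w(43,-56,0))
U=m["long_strip"]|m["stop"]|m["rip_sled"]
print("sled",run([(f,U)],lambda p:(sled(p[3]),p[:3]),[SX,SY,SYAW,.14],[.005,.005,1,.005]))
E
```

```text
t 31.50 pos [ 0.5689 -0.1034  0.0209] open 0.526 ff 0.0 F [-0.4 -0.1  0.7]
True
t 32.28 pos [ 0.5638 -0.102   0.0239] open 0.529 ff 0.6 F [ 1.7 -0.8  0.7]
sled [ 37.7 -55.1  23.9]
t 34.92 pos [ 0.4718 -0.0661  0.3278] open 0.599 ff 0.0 F [-0.3  0.1 -0.4]
strip (array([  0.5695,  -0.1033, -12.5399]), np.float64(191.12941176470585), np.int64(3950))
block (array([  0.6514,  -0.273 , -12.3376]), np.float64(83.07058823529411), np.int64(2116))
nominal strip [ 0.5687484 -0.1040315  0.       ]
sled (array([  0.5389,  -0.0394, -12.4751,   0.1451]), np.float64(3242.592156862745), np.int64(23235))
```

View pics/w5.png

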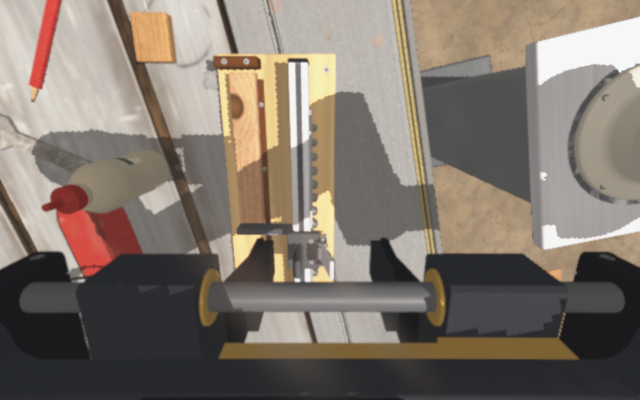

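w5 shows the strip along the ledge between cheek and stop (columns 228–264, rows 70–225). The block lies flat on the table at (152,37) and the stop arm is at row 229. The fit puts the strip within about 1 mm of nominal, so I'll hand it in.

```bash
python3 -c "
from h import *
print(env.close_job()); st()"
```

```text
the job is handed in; nothing more can be done
None
the job is handed in; nothing more can be done
```

The job is handed in, with no verdict reported: the block lies flat on the table off the sled, the stop is in the 218 mm notch with the lever let go, and the strip lies along the ledge within about 1 mm of nominal. It took about 35 s, and the tape measure, bottle and pot were not touched.

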